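Reagent containers back into their spill cups

TASK

Before the next titration, put each of the four closed containers back into the spill cup of its own colour: red-capped amber bottle in the red cup, blue-lidded jar in the blue cup, yellow-capped square bottle in the square yellow cup, green-stoppered flask in the green cup, in any order. Set each one down gently so that it stands upright on the floor of its cup, do not drop or tip any of them, and leave the empty beaker and the grey-capped white wash bottle where they are.

Things in the scene. Friction and masses are not known exactly. Their poses are not given: they have to be found in the camera images.
- amber_bottle: Round brown (amber) glass bottle with a red screw cap and a narrow red band low on its body. Body 50 mm in diameter and straight from 2 to 80 mm height (grip it there, about 62 mm up), cap 34 mm in diameter, 105 mm tall in all; 110 to 225 g. Stands loose on the bench. Belongs in the red cup. Origin: centre of the underside; z up.
- jar: Round white plastic jar with a flat blue lid of the same diameter: 54 mm in diameter, 80 mm tall (grip it about 50 mm up); 105 to 210 g. Stands loose on the bench. Belongs in the blue cup. Origin: centre of the underside; z up.
- square_bottle: White plastic bottle of square section with a yellow band (lower half) and a round yellow cap. Body 46 x 46 mm and 72 mm high, sides along its x and y axes (grip across two flat sides, about 52 mm up), cap 36 mm in diameter, 95 mm tall in all; 105 to 210 g. Stands loose on the bench. Belongs in the yellow cup. Origin: centre of the underside; z up.
- flask: Conical clear glass flask with a green stopper and a green band round the foot. Foot 64 mm in diameter, tapering to a straight neck 24 mm in diameter from 62 to 95 mm height (grip the neck, about 84 mm up), stopper 29 mm in diameter, 111 mm tall in all; 105 to 210 g. Stands loose on the bench. Belongs in the green cup. Origin: centre of the underside; z up.
- red_cup: Shallow round red plastic spill cup, open on top, fixed to the bench: outer diameter 80 mm, wall 5 mm (inner diameter 70 mm), rim 18 mm above the bench, inner floor 4 mm above the bench. Belongs to the amber bottle with the red cap. Origin: centre of the underside; z up.
- blue_cup: Shallow round blue plastic spill cup, open on top, fixed to the bench: outer diameter 84 mm, wall 5 mm (inner diameter 74 mm), rim 18 mm above the bench, inner floor 4 mm above the bench. Belongs to the jar with the blue lid. Origin: centre of the underside; z up.
- yellow_cup: Shallow square yellow plastic spill cup, open on top, fixed to the bench: 76 x 76 mm outside, sides along its x and y axes, wall 5 mm (66 x 66 mm inside), rim 18 mm above the bench, inner floor 4 mm above the bench. Belongs to the square bottle with the yellow cap; that bottle enters easily when its sides are parallel to the cup's, any of the four ways round. Origin: centre of the underside; z up.
- green_cup: Shallow round green plastic spill cup, open on top, fixed to the bench: outer diameter 94 mm, wall 5 mm (inner diameter 84 mm), rim 18 mm above the bench, inner floor 4 mm above the bench. Belongs to the conical flask with the green stopper. Origin: centre of the underside; z up.
- beaker: Bystander, to be left alone: empty open clear glass beaker, 54 mm in diameter at the rim, 65 mm tall, loose. Origin: centre of the underside; z up.
- wash_bottle: Bystander, to be left alone: round white plastic bottle with a pointed grey cap, 50 mm in diameter, 112 mm tall, loose; it has no cup. Origin: centre of the underside; z up.
Things that resemble listed ones, but are neither listed nor needed, are in the scene too. Leave any black or pink look-alike of the jar alone.

How it is judged:
At the end, for the whole second after the job is handed in: Each container stands in the cup of its colour: centre within 15 mm of the cup's centre, underside less than 8 mm above the cup's underside (so on its 4 mm floor), upright within 0.08 rad, released and at rest (under 0.02 m/s and 0.2 rad/s); beaker and wash bottle within 30 mm of where they started (horizontal distance between amber_bottle and red_cup below 0.015 m and z of amber_bottle in the frame of red_cup below 0.008 m and angle between each of amber_bottle, jar, square_bottle, flask's own z axis and vertical below 0.08 rad and linear speed of each of amber_bottle, jar, square_bottle, flask below 0.02 m/s and angular speed of each of amber_bottle, jar, square_bottle, flask below 0.2 rad/s and horizontal distance between jar and blue_cup below 0.015 m and z of jar in the frame of blue_cup below 0.008 m and horizontal distance between square_bottle and yellow_cup below 0.015 m and z of square_bottle in the frame of yellow_cup below 0.008 m and horizontal distance between flask and green_cup below 0.015 m and z of flask in the frame of green_cup below 0.008 m and distance of each of beaker, wash_bottle from where it was at the start of the episode below 0.03 m); the robot touches nothing.
It fails at once if a container is tipped over or carried strongly tilted (more than 0.6 rad) (angle between any of amber_bottle, jar, square_bottle, flask's own z axis and vertical above 0.6 rad).
It fails at once if a container is dropped or knocked: it moves faster than 0.7 m/s while the fingers do not touch it ((linear speed of amber_bottle above 0.7 m/s and contact force between the fingers and amber_bottle below 0.01 N) or (linear speed of jar above 0.7 m/s and contact force between the fingers and jar below 0.01 N) or (linear speed of square_bottle above 0.7 m/s and contact force between the fingers and square_bottle below 0.01 N) or (linear speed of flask above 0.7 m/s and contact force between the fingers and flask below 0.01 N)).
It fails at once if the empty beaker or the white wash bottle is shifted by more than 30 mm or tipped over (distance of any of beaker, wash_bottle from where it was at the start of the episode above 0.03 m or angle between any of beaker, wash_bottle's own z axis and vertical above 0.4 rad).
It also fails if it takes over 104 s, if anything falls off the work surface, if the arm or the gripper's body presses on something with over 40 N, if the wrist force passes 120 N, or if a joint passes its speed limit or range.

ROBOT

A 6-joint arm with a two-finger parallel gripper is mounted at the origin on the work surface. World frame = base frame: x ahead of the robot, y to its left, z up, the work surface at z = 0. Lengths are in m, angles in rad, forces in N, time in s.
With the tool pointing down it reaches from about 0.375 to 0.9 m from the base axis. Payload 3.1 kg.
Tool frame: the origin (TCP) lies on the centre line of the jaws, within the pads' length; the fingertips stand 14 mm ahead of it and the grasp point (between the pads) lies 5 mm behind it; z points along the fingers, y is the line along which they close (so a half turn about z gives the same grasp; the last joint's range is limited). The gripper opens to 87 mm and grips with 3 to 60 N. Pads are 19 mm wide; open, the fingers measure 117 mm over their backs; the gripper's body (75 mm by 190 mm) begins 51 mm behind the grasp point.
Start: joints at [-1.409, 0.527, 1.433, -0, 1.181, -0.178], TCP at [0.208, -0.589, 0.237] pointing down, gripper open.
Joint ranges: [-3.08, 3.08], [-0.75, 2.2], [0.22, 2.44], [-1.43, 4.57], [0, 2.65], [-2.85, 2.85]. Speed limits (rad/s): [2.79, 2.79, 3.14, 3.14, 3.14, 3.14].

INTERFACE

Orientations are given as a unit quaternion [x, y, z, w].
In Python, from rig import robot gives the robot as it stands.
- The arm moves only by the tool move_arm, never from a script. Its argument "commands" is a list of rows, each an object with "hand": the finger opening in cm, from 0 to 8.7; "travel": the shift along the tool's x, y, z in cm, a list of three; "twist": the turn, a rotation vector about the tool's x, y, z in degrees, a list of three. In form: [{"hand": hand, "travel": [dx, dy, dz], "twist": [wx, wy, wz]}, ...]. A call has 1 to 5 rows; each row shifts and turns the commanded pose from where the row before left it, along the tool's axes as they then stand; what a row does not reach is not made up. A row lasts 1/12 s, in which the tool goes at most 41.7 mm and 7.16 degrees, less where a joint would pass 70% of its speed; a pose out of reach is approached as far as the arm can. A call is refused whole if a number of a shift passes 4.17 or a number of a turn 7.16, either way. A call with a gripper value outside its range is refused whole. The fingers move at their own pace and stop on an object; "force" is the grip in N (left out, the last holds). Time passes only in rows, so rows that do not move let the fingers close. It gives the time, the measured TCP pose, the force, the opening and the grip force at its end, in the units of the state.
- robot.get_obs(): the state, without advancing time (a new reading comes with each control period).
- robot.camera(name): name is "scene" or "top"; returns a dict with "frame" (420x560x3 uint8, red, green, blue), "fov_y" (degrees; the focal length in pixels is half the picture's height over the tangent of half this angle, whatever the lens; pixels are square), "cx", "cy" (the principal point, pixels), "extrinsics" (4x4, takes a point from camera to world coordinates). Camera axes: x right, y down, z forward; pixel columns grow to the right and rows downward; lengths in m; the calibration is good to about 2 mm. A picture is of the moment at which its call begins. There is no depth.
- robot.hand_in(): hands the job in; it is judged then, once.
The state is a dict: "time": time; "q": joint angles; "joint_velocities": joint speeds; "joint_torque": joint torques, N m; "position": TCP position; "tool_rot": TCP orientation; "ft_force": force on the tool from outside, world axes, zero at the start; "moment": the same for the moment, N m; "grip_width": finger opening in m; "grip_force": force on a finger pad.
Only numpy, scipy, OpenCV 4.12 (cv2) and the standard library are available. Lean on these libraries where they do the work, as an engineer would, in place of code of your own. Each camera call takes 0.05 s, during which the arm holds its last target. There are 200 camera calls.

## Working session

There is one attempt and no reset: what is moved stays moved. The work goes in short steps, Python scripts to look and compute and a tool call to move; the robot and the scene stay as the last step left them, time stands still between calls to the robot, and variables do not carry over. Pictures are saved under pics/ and viewed, at most 14 in all, crops included, and the job is handed in when it is done.

Besides the shell and the picture viewer there is one more tool, called after "Call:" by a JSON object that holds its "op" and its "data". move_arm: Moves the arm, as the interface text tells. Its arguments: {"type":"object","properties":{"commands":{"type":"array"},"force":{"type":"number"}},"required":["commands"]}

```bash
mkdir -p pics
python3 - <<'E'
from rig import robot
import cv2,numpy as np
for n in("scene","top"):
    c=robot.camera(n); cv2.imwrite(f"pics/{n}0.png",c["frame"][:,:,::-1])
    print(n,c["fov_y"],c["cx"],c["cy"],{k:v for k,v in c.items() if k not in("frame","extrinsics","fov_y","cx","cy")}); print(np.round(c["extrinsics"],4).tolist())
o=robot.get_obs(); print({k:np.round(v,4).tolist() for k,v in o.items()})
E
```

```text
scene 46.106174630718144 270.9368273980921 206.74728278872504 {}
[[0.8927, 0.2673, -0.3628, 0.9813], [0.4503, -0.4965, 0.7421, -1.0087], [0.0182, -0.8258, -0.5636, 0.8102], [0.0, 0.0, 0.0, 1.0]]
top 54.89282294815224 278.5542436272001 204.9880300896036 {}
[[0.011, -0.9987, 0.0491, 0.4125], [-0.9999, -0.0117, -0.0125, -0.0109], [0.013, -0.049, -0.9987, 0.9577], [0.0, 0.0, 0.0, 1.0]]
{'time': 0.1, 'q': [-1.4095, 0.5284, 1.4338, 0.0, 1.1814, -0.1785], 'joint_velocities': [0.0008, -0.0011, -0.0031, 0.0003, -0.0006, -0.0002], 'joint_torque': [-0.0005, -44.0988, -17.7151, 0.0634, 0.0534, -0.0001], 'position': [0.2082, -0.5886, 0.2357], 'tool_rot': [0.9856, 0.1691, 0.0, -0.001], 'ft_force': [0.7497, 0.9114, -0.2865], 'moment': [-0.025, 0.0499, -0.0449], 'grip_force': 0.0, 'grip_width': 0.087}
```

View pics/scene0.png

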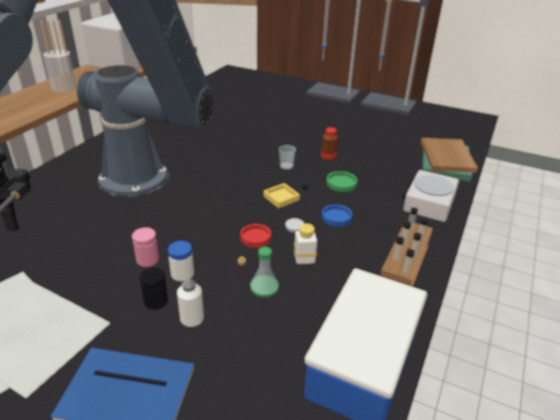

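View pics/top0.png

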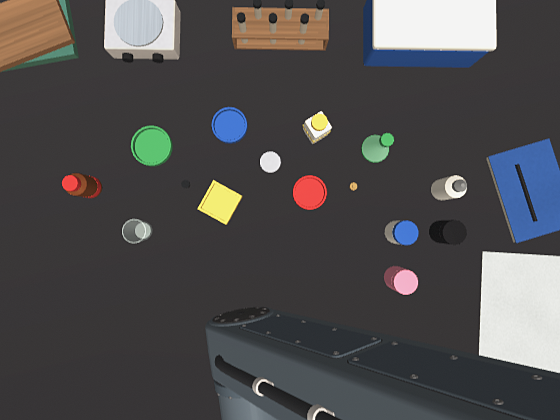

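```bash
cat > h.py <<'E'
from rig import robot
import cv2,numpy as np
R={"red":[(0,12),(168,180)],"blue":[(100,125)],"yellow":[(22,34)],"green":[(45,85)]}
def cam(n):
    c=robot.camera(n); c["f"]=210/np.tan(np.radians(c["fov_y"]/2)); return c
def mask(c,col,s=110,v=60):
    h=cv2.cvtColor(c["frame"],cv2.COLOR_RGB2HSV); m=0
    for a,b in R[col]: m=m|cv2.inRange(h,(a,s,v),(b,255,255))
    return m
def blob(c,col,p,s=110,v=60):
    """contour of the colour blob nearest pixel p, and its filled centroid"""
    cs=[k for k in cv2.findContours(mask(c,col,s,v),cv2.RETR_EXTERNAL,cv2.CHAIN_APPROX_NONE)[0] if cv2.contourArea(k)>25]
    k=max(cs,key=lambda k:cv2.pointPolygonTest(k,p,True)); m=np.zeros(c["frame"].shape[:2],np.uint8)
    cv2.drawContours(m,[k],-1,1,-1); y,x=np.nonzero(m)
    return k[:,0],np.array([x.mean(),y.mean()]),len(x)
def ray(c,p):
    E=c["extrinsics"]; d=E[:3,:3]@np.array([(p[0]-c["cx"])/c["f"],(p[1]-c["cy"])/c["f"],1]); return E[:3,3],d/np.linalg.norm(d)
def plane(c,p,z):
    o,d=ray(c,p); return (o+d*(z-o[2])/d[2])[:2]
def tri(r1,r2):
    (a,u),(b,v)=r1,r2; s=np.linalg.lstsq(np.c_[u,-v],b-a,rcond=None)[0]; p,q=a+u*s[0],b+v*s[1]
    return (p+q)/2,np.linalg.norm(p-q)
def proj(c,P):
    E=c["extrinsics"]; q=E[:3,:3].T@(np.asarray(P)-E[:3,3]); return q[:2]/q[2]*c["f"]+[c["cx"],c["cy"]]
E
python3 - <<'E'
from h import *
T,S=cam("top"),cam("scene")
seeds={"amber":("red",(70,183),(331,132)),"redcup":("red",(310,193),(256,235)),"jar":("blue",(406,232),(180,249)),"bluecup":("blue",(229,125),(337,215)),
"sq":("yellow",(320,121),(307,230)),"yelcup":("yellow",(220,201),(282,195)),"flask":("green",(387,140),(265,253)),"grcup":("green",(151,145),(342,181))}
for n,(col,a,b) in seeds.items():
    A,B=blob(T,col,a),blob(S,col,b); P,e=tri(ray(T,A[1]),ray(S,B[1]))
    print(n,A[1].round(1),A[2],np.ptp(A[0],0),B[1].round(1),B[2],np.ptp(B[0],0),"P",P.round(4),"err",round(e,4))
def crop(c,x,y,w,n): cv2.imwrite(n,cv2.resize(c["frame"][y:y+w*3//4,x:x+w,::-1],(800,600),interpolation=cv2.INTER_CUBIC))
crop(T,180,95,240,"pics/t1.png"); crop(S,230,110,200,"pics/s1.png")
E
```

```text
amber [ 81.6 185.2] 769 [39 24] [329.1 143.9] 489 [17 34] P [0.4963 0.4187 0.0513] err 0.0001
redcup [309.4 192. ] 953 [33 34] [255.2 235. ] 669 [32 24] P [ 0.4902 -0.0948  0.0114] err 0.0005
jar [405.5 232.3] 518 [25 25] [179.4 249. ] 385 [24 18] P [ 0.3993 -0.2997  0.0763] err 0.0
bluecup [229.  124.7] 1043 [36 36] [336.4 214.8] 600 [31 22] P [0.6476 0.0963 0.0104] err 0.0007
sq [319.3 121.4] 205 [15 15] [306.8 229.3] 144 [14 13] P [ 0.6384 -0.1078  0.0912] err 0.0013
yelcup [219.2 201.9] 1128 [44 44] [280.9 193.9] 531 [35 23] P [0.4641 0.1158 0.0131] err 0.0011
flask [386.5 139.5] 155 [14 13] [264.5 252.7] 130 [13 11] P [ 0.597  -0.2502  0.1059] err 0.0001
grcup [151.1 145.4] 1318 [40 40] [341.3 180.9] 488 [29 18] P [0.5958 0.2789 0.0094] err 0.0009
```

View pics/t1.png

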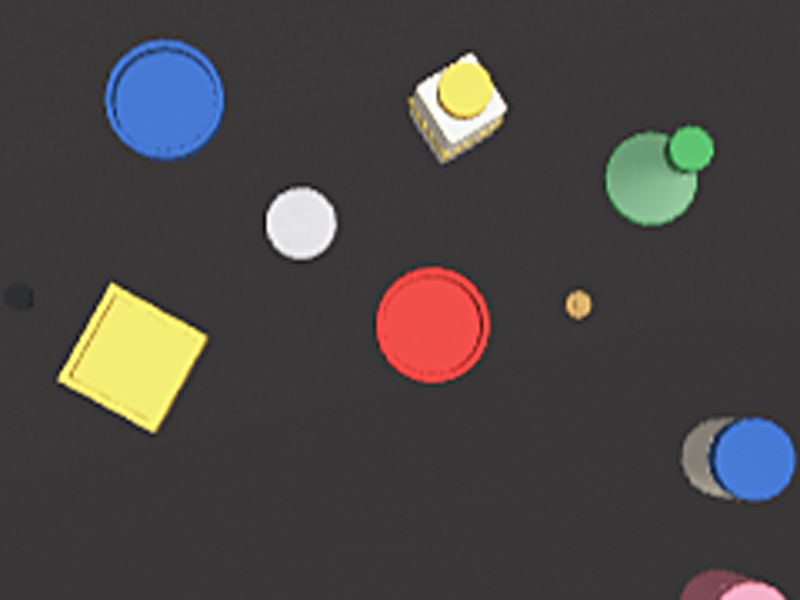

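View pics/s1.png

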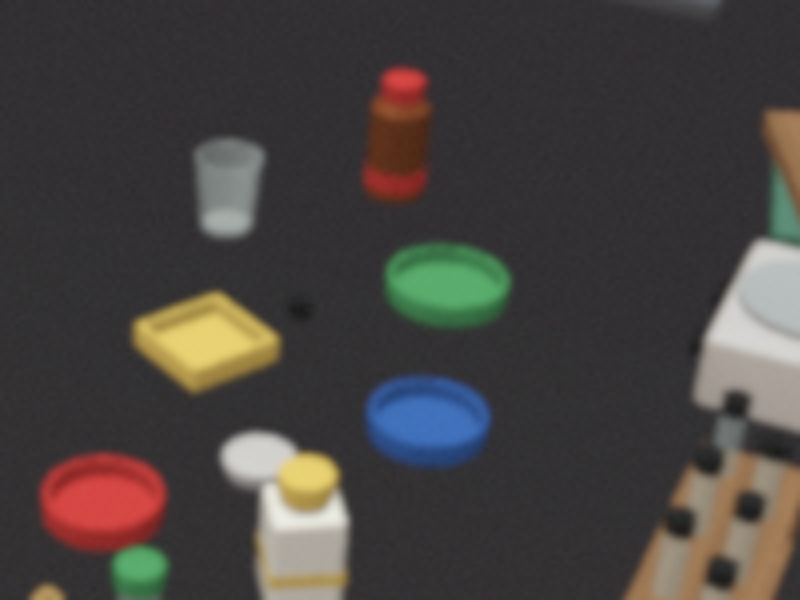

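Run:
```python
from h import *
T,S=cam("top"),cam("scene")
A,B=blob(T,"red",(70,183),150,130),blob(S,"red",(331,132),150,130); P,e=tri(ray(T,A[1]),ray(S,B[1])); print("amber cap",A[1:],B[1:],P.round(4),e)
def rect(pts,z,n):
    w=np.array([plane(T,p,z) for p in pts]).astype(np.float32); r=cv2.minAreaRect(cv2.convexHull((w*1000)))
    print(n,np.round(r[0],1),np.round(r[1],1),"edge",round(r[2],1))
rect(blob(T,"yellow",(220,201))[0],.018,"yelcup")
h=cv2.cvtColor(T["frame"],cv2.COLOR_RGB2HSV)
sub=T["frame"][105:150,295:340].max(2); print(sub[22,::2])
for t in (170,190,205):
    m=np.zeros(h.shape[:2],np.uint8); m[105:150,295:340]=(sub>t)*255
    k=max(cv2.findContours(m,0,1)[0],key=cv2.contourArea)[:,0]; rect(k,.072,f"sq{t}")
for n,p,z in (("black",(455,232),.08),("pink",(405,282),.08),("wash tip",(460,186),.11),("beakerbase",(143,231),0),("beakerbase2",(131,231),.065),("disc",(270,162),0)): print(n,plane(T,p,z).round(3))
```

```text
amber cap (array([ 73.43465909, 184.52272727]), 352) (array([329.76190476, 132.46666667]), 105) [0.4945 0.4164 0.094 ] 0.002224268334478339
yelcup [464.3 115.1] [78.  78.3] edge 62.1
[ 59  59  59  56 150 145 129 254 249 155 251 246 244 245 246 229 249 249
 241  52  59  59  58]
sq170 [ 632.6 -106.5] [53.9 52.4] edge 29.2
sq190 [ 632.3 -106. ] [51.7 54.6] edge 32.9
sq205 [ 634.6 -109.4] [51.5 46.2] edge 33.0
black [ 0.401 -0.407]
pink [ 0.292 -0.297]
wash tip [ 0.499 -0.405]
beakerbase [0.395 0.296]
beakerbase2 [0.396 0.301]
disc [ 0.562 -0.001]
```

Call:
{"op": "move_arm", "data": {"commands": [{"hand": 8.7, "travel": [2.76, -2.08, 0.8], "twist": [0, 0, 0]}, {"hand": 8.7, "travel": [2.76, -2.08, 0.8], "twist": [0, 0, 0]}, {"hand": 8.7, "travel": [2.76, -2.08, 0.8], "twist": [0, 0, 0]}, {"hand": 8.7, "travel": [2.76, -2.08, 0.8], "twist": [0, 0, 0]}, {"hand": 8.7, "travel": [2.76, -2.08, 0.8], "twist": [0, 0, 0]}], "force": 20}}

```text
time: 0.72
position: [0.3043, -0.4439, 0.1963]
tool_rot: [0.986, 0.169, 0.0, 0.0]
ft_force: [0.9, -0.5, -0.7]
grip_width: 0.087
grip_force: 0.0
```

Call:
{"op": "move_arm", "data": {"commands": [{"hand": 8.7, "travel": [2.76, -2.08, 0.8], "twist": [0, 0, 0]}, {"hand": 8.7, "travel": [2.76, -2.08, 0.8], "twist": [0, 0, 0]}, {"hand": 8.7, "travel": [2.76, -2.08, 0.8], "twist": [0, 0, 0]}, {"hand": 8.7, "travel": [2.76, -2.08, 0.8], "twist": [0, 0, 0]}, {"hand": 8.7, "travel": [2.76, -2.08, 0.8], "twist": [0, 0, 0]}]}}

```text
time: 1.13
position: [0.4, -0.2999, 0.1564]
tool_rot: [0.986, 0.169, 0.0, 0.0]
ft_force: [-0.2, 0.1, 0.9]
grip_width: 0.0871
grip_force: 0.0
```

```bash
cat > g.py <<'E'
import sys; from h import *
from scipy.spatial.transform import Rotation as Ro
def go(x,y,z,frm=None):
    o=robot.get_obs(); r=Ro.from_quat(o["tool_rot"]).as_matrix()
    d=r.T@(np.array([x,y,z])-(o["position"] if frm is None else frm))*100
    print("t",round(o["time"],2),"pos",np.round(o["position"],4),"psi",np.degrees(np.arctan2(r[1,0],r[0,0])).round(1),"zax",r[:,2].round(3),"w",round(o["grip_width"],4),"gf",round(o["grip_force"],1),"F",np.round(o["ft_force"],1)); print("shift cm",d.round(2),"rows>=",np.ceil(np.linalg.norm(d)/4.17))
if __name__=="__main__": go(*map(float,sys.argv[1:4]))
E
python3 g.py .3993 -.2997 .045
```

```text
t 1.13 pos [ 0.4    -0.2999  0.1564] psi 19.4 zax [ 0. -0. -1.] w 0.0871 gf 0.0 F [-0.2  0.1  0.9]
shift cm [-0.07 -0.05 11.14] rows>= 3.0
```

Call:
{"op": "move_arm", "data": {"commands": [{"hand": 8.7, "travel": [0, 0, 3], "twist": [0, 0, 0]}, {"hand": 8.7, "travel": [0, 0, 3], "twist": [0, 0, 0]}, {"hand": 8.7, "travel": [0, 0, 2.5], "twist": [0, 0, 0]}, {"hand": 8.7, "travel": [0, 0, 1.8], "twist": [0, 0, 0]}, {"hand": 8.7, "travel": [0, 0, 0.8], "twist": [0, 0, 0]}]}}

```text
time: 1.55
position: [0.3986, -0.3001, 0.0434]
tool_rot: [0.986, 0.169, -0.001, -0.002]
ft_force: [-0.9, 1.1, 0.2]
grip_width: 0.0871
grip_force: 0.0
```

Call:
{"op": "move_arm", "data": {"commands": [{"hand": 6, "travel": [0, 0, 0], "twist": [0, 0, 0]}, {"hand": 5.6, "travel": [0, 0, 0], "twist": [0, 0, 0]}, {"hand": 5, "travel": [0, 0, 0], "twist": [0, 0, 0]}, {"hand": 4.5, "travel": [0, 0, 0], "twist": [0, 0, 0]}, {"hand": 4.5, "travel": [0, 0, 0], "twist": [0, 0, 0]}]}}

```text
time: 1.97
position: [0.3997, -0.3018, 0.0467]
tool_rot: [0.986, 0.169, 0.001, 0.001]
ft_force: [-0.4, 0.8, -0.4]
grip_width: 0.0616
grip_force: 0.0
```

Call:
{"op": "move_arm", "data": {"commands": [{"hand": 4.5, "travel": [0, 0, 0], "twist": [0, 0, 0]}, {"hand": 4.5, "travel": [0, 0, 0], "twist": [0, 0, 0]}]}}

```text
time: 2.13
position: [0.3993, -0.3012, 0.0464]
tool_rot: [0.986, 0.169, 0.0, 0.0]
ft_force: [-0.3, 0.4, 4.6]
grip_width: 0.0538
grip_force: 20.0
```

Call:
{"op": "move_arm", "data": {"commands": [{"hand": 4.5, "travel": [0, 0, -1], "twist": [0, 0, 0]}, {"hand": 4.5, "travel": [0, 0, -2.5], "twist": [0, 0, 0]}, {"hand": 4.5, "travel": [0, 0, -3.5], "twist": [0, 0, 0]}, {"hand": 4.5, "travel": [0, 0, -3.5], "twist": [0, 0, 0]}, {"hand": 4.5, "travel": [1.17, -0.93, -3], "twist": [0, 0, 0]}]}}

```text
time: 2.55
position: [0.4069, -0.2903, 0.1831]
tool_rot: [0.986, 0.168, 0.0, 0.001]
ft_force: [1.8, -1.2, -1.0]
grip_width: 0.0538
grip_force: 20.0
```

Call:
{"op": "move_arm", "data": {"commands": [{"hand": 4.5, "travel": [2.45, -1.95, -1], "twist": [0, 0, 0]}, {"hand": 4.5, "travel": [2.45, -1.95, 0], "twist": [0, 0, 0]}, {"hand": 4.5, "travel": [2.45, -1.95, 0], "twist": [0, 0, 0]}, {"hand": 4.5, "travel": [2.45, -1.95, 0], "twist": [0, 0, 0]}, {"hand": 4.5, "travel": [2.45, -1.95, 0], "twist": [0, 0, 0]}]}}

```text
time: 2.97
position: [0.4905, -0.1543, 0.1914]
tool_rot: [0.986, 0.169, 0.0, 0.0]
ft_force: [0.5, -0.2, -1.2]
grip_width: 0.0537
grip_force: 20.0
```

Call:
{"op": "move_arm", "data": {"commands": [{"hand": 4.5, "travel": [2.45, -1.95, 0], "twist": [0, 0, 0]}, {"hand": 4.5, "travel": [2.45, -1.95, 0], "twist": [0, 0, 0]}, {"hand": 4.5, "travel": [2.45, -1.95, 0], "twist": [0, 0, 0]}, {"hand": 4.5, "travel": [2.45, -1.95, 0], "twist": [0, 0, 0]}, {"hand": 4.5, "travel": [2.45, -1.95, 0], "twist": [0, 0, 0]}]}}

```text
time: 3.38
position: [0.5734, -0.0214, 0.191]
tool_rot: [0.986, 0.169, -0.0, 0.0]
ft_force: [0.1, -0.5, -2.2]
grip_width: 0.0534
grip_force: 20.0
```

Call:
{"op": "move_arm", "data": {"commands": [{"hand": 4.5, "travel": [2.45, -1.95, 0], "twist": [0, 0, 0]}, {"hand": 4.5, "travel": [2.45, -1.95, 0], "twist": [0, 0, 0]}, {"hand": 4.5, "travel": [2.45, -1.95, 0], "twist": [0, 0, 0]}, {"hand": 4.5, "travel": [2.45, -1.95, 0], "twist": [0, 0, 0]}, {"hand": 4.5, "travel": [1.17, -0.93, 0], "twist": [0, 0, 0]}]}}

```text
time: 3.8
position: [0.6489, 0.0994, 0.191]
tool_rot: [0.985, 0.17, 0.001, -0.001]
ft_force: [0.4, 0.1, -1.3]
grip_width: 0.0539
grip_force: 20.0
```

Call:
{"op": "move_arm", "data": {"commands": [{"hand": 4.5, "travel": [0, 0, 0], "twist": [0, 0, 0]}, {"hand": 4.5, "travel": [0, 0, 0], "twist": [0, 0, 0]}]}}

```text
time: 3.97
position: [0.647, 0.0967, 0.1905]
tool_rot: [0.985, 0.17, -0.0, 0.0]
ft_force: [0.6, 0.8, -1.4]
grip_width: 0.0537
grip_force: 20.0
```

Run:
```python
from g import *
go(.6476,.0963,.0504)
for n in("scene","top"): cv2.imwrite(f"pics/{n}1.png",cam(n)["frame"][:,:,::-1])
```

```text
t 3.97 pos [0.647  0.0967 0.1905] psi 19.6 zax [-0.001 -0.001 -1.   ] w 0.0537 gf 20.0 F [ 0.6  0.8 -1.4]
shift cm [ 0.06  0.05 14.01] rows>= 4.0
```

View pics/scene1.png

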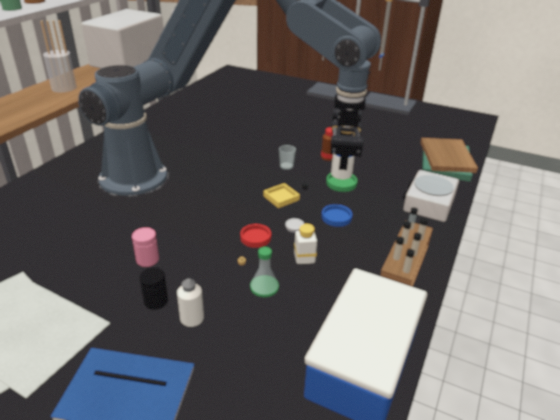

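The jar hangs upright in the jaws (343,165), above the blue cup at (337,215) once parallax is allowed for; the rest is undisturbed.

Call:
{"op": "move_arm", "data": {"commands": [{"hand": 4.5, "travel": [0, 0, 2], "twist": [0, 0, 0]}, {"hand": 4.5, "travel": [0, 0, 3.5], "twist": [0, 0, 0]}, {"hand": 4.5, "travel": [0, 0, 3], "twist": [0, 0, 0]}, {"hand": 4.5, "travel": [0, 0, 2], "twist": [0, 0, 0]}, {"hand": 4.5, "travel": [0, 0, 1.2], "twist": [0, 0, 0]}]}}

```text
time: 4.48
position: [0.6449, 0.0944, 0.0708]
tool_rot: [0.986, 0.168, -0.003, -0.0]
ft_force: [-0.5, -0.2, -1.5]
grip_width: 0.0537
grip_force: 20.0
```

Call:
{"op": "move_arm", "data": {"commands": [{"hand": 4.5, "travel": [0, 0, 0.9], "twist": [0, 0, 0]}, {"hand": 4.5, "travel": [0, 0, 0.6], "twist": [0, 0, 0]}, {"hand": 4.5, "travel": [0, 0, 0.5], "twist": [0, 0, 0]}, {"hand": 4.5, "travel": [0, 0, 0.1], "twist": [0, 0, 0]}, {"hand": 4.5, "travel": [0, 0, 0], "twist": [0, 0, 0]}]}}

```text
time: 4.9
position: [0.648, 0.0958, 0.0532]
tool_rot: [0.986, 0.169, 0.001, 0.0]
ft_force: [0.1, -0.0, -0.5]
grip_width: 0.0538
grip_force: 20.0
```

```bash
python3 g.py .6476 .0963 .0504
```

```text
t 4.9 pos [0.648  0.0958 0.0532] psi 19.5 zax [ 0.001 -0.    -1.   ] w 0.0538 gf 20.0 F [ 0.1 -0.  -0.5]
shift cm [-0.02 -0.06  0.28] rows>= 1.0
```

Call:
{"op": "move_arm", "data": {"commands": [{"hand": 4.5, "travel": [0, 0, 0.1], "twist": [0, 0, 0]}, {"hand": 4.5, "travel": [0, 0, 0.1], "twist": [0, 0, 0]}, {"hand": 4.5, "travel": [0, 0, 0.05], "twist": [0, 0, 0]}, {"hand": 4.5, "travel": [0, 0, 0], "twist": [0, 0, 0]}]}}

```text
time: 5.23
position: [0.6477, 0.096, 0.0505]
tool_rot: [0.986, 0.169, 0.0, 0.0]
ft_force: [-0.9, 0.2, -0.6]
grip_width: 0.0537
grip_force: 20.0
```

Call:
{"op": "move_arm", "data": {"commands": [{"hand": 6.0, "travel": [0, 0, 0], "twist": [0, 0, 0]}, {"hand": 7.0, "travel": [0, 0, 0], "twist": [0, 0, 0]}, {"hand": 8.0, "travel": [0, 0, 0], "twist": [0, 0, 0]}, {"hand": 8.7, "travel": [0, 0, 0], "twist": [0, 0, 0]}, {"hand": 8.7, "travel": [0, 0, 0], "twist": [0, 0, 0]}]}}

```text
time: 5.65
position: [0.6476, 0.0959, 0.0501]
tool_rot: [0.986, 0.169, 0.0, 0.0]
ft_force: [0.1, -0.3, -0.5]
grip_width: 0.0792
grip_force: 0.0
```

Run:
```python
from g import *
go(.597,-.2502,.180,[.648,.0963,.2])
```

```text
t 5.65 pos [0.6476 0.0959 0.0501] psi 19.5 zax [ 0. -0. -1.] w 0.0792 gf 0.0 F [ 0.1 -0.3 -0.5]
shift cm [-16.36  30.97   2.  ] rows>= 9.0
```

Call:
{"op": "move_arm", "data": {"commands": [{"hand": 8.7, "travel": [0, 0, -2], "twist": [0, 0, 0]}, {"hand": 8.7, "travel": [0, 0, -3.5], "twist": [0, 0, 0]}, {"hand": 8.7, "travel": [0, 0, -4], "twist": [0, 0, 0]}, {"hand": 8.7, "travel": [0, 0, -4], "twist": [0, 0, 0]}, {"hand": 6, "travel": [-0.8, 1.55, 0], "twist": [0, 0, 0]}]}}

```text
time: 6.07
position: [0.6508, 0.0811, 0.1943]
tool_rot: [0.985, 0.171, 0.009, 0.001]
ft_force: [1.2, -0.9, 1.2]
grip_width: 0.0843
grip_force: 0.0
```

Call:
{"op": "move_arm", "data": {"commands": [{"hand": 6, "travel": [-1.64, 3.1, 0], "twist": [0, 0, 0]}, {"hand": 6, "travel": [-1.64, 3.1, 0], "twist": [0, 0, 0]}, {"hand": 6, "travel": [-1.64, 3.1, 0], "twist": [0, 0, 0]}, {"hand": 6, "travel": [-1.64, 3.1, 0], "twist": [0, 0, 0]}, {"hand": 6, "travel": [-1.64, 3.1, 0], "twist": [0, 0, 0]}]}}

```text
time: 6.48
position: [0.619, -0.0962, 0.1853]
tool_rot: [0.986, 0.169, 0.0, 0.0]
ft_force: [0.4, -0.1, 0.1]
grip_width: 0.0616
grip_force: 0.0
```

Call:
{"op": "move_arm", "data": {"commands": [{"hand": 6, "travel": [-1.64, 3.1, 0], "twist": [0, 0, 0]}, {"hand": 6, "travel": [-1.64, 3.1, 0], "twist": [0, 0, 0]}, {"hand": 6, "travel": [-1.64, 3.1, 0], "twist": [0, 0, 0]}, {"hand": 6, "travel": [-1.64, 3.1, 0], "twist": [0, 0, 0]}, {"hand": 6, "travel": [-0.8, 1.5, 0], "twist": [0, 0, 0]}]}}

```text
time: 6.9
position: [0.5958, -0.2549, 0.1852]
tool_rot: [0.986, 0.168, 0.0, 0.001]
ft_force: [0.3, 0.3, -0.3]
grip_width: 0.0602
grip_force: 0.0
```

Call:
{"op": "move_arm", "data": {"commands": [{"hand": 6, "travel": [0, 0, 0], "twist": [0, 0, 0]}]}}

```text
time: 6.98
position: [0.596, -0.2548, 0.1851]
tool_rot: [0.986, 0.167, 0.0, 0.001]
ft_force: [0.6, 0.9, 0.2]
grip_width: 0.0597
grip_force: 0.0
```

Run:
```python
from g import *
go(.597,-.2502,.079)
T,S=cam("top"),cam("scene")
for n,(col,a,b) in {"jar":("blue",(229,125),(337,200)),"flask":("green",(387,140),(265,253))}.items():
    A,B=blob(T,col,a),blob(S,col,b); P,e=tri(ray(T,A[1]),ray(S,B[1])); print(n,A[1:],B[1:],P.round(4),round(e,4))
cv2.imwrite("pics/s2.png",S["frame"][:,:,::-1])
```

```text
t 6.98 pos [ 0.596  -0.2548  0.1851] psi 19.2 zax [ 0.001 -0.002 -1.   ] w 0.0597 gf 0.0 F [0.6 0.9 0.2]
shift cm [ 0.25 -0.43 10.61] rows>= 3.0
jar (array([225.17801047, 110.0052356 ]), 191) (array([338.86530612, 194.81632653]), 245) [0.6554 0.0937 0.0835] 0.0143
flask (array([151.0775076 , 145.41413374]), 1316) (array([264.671875, 252.625   ]), 128) [ 0.5172  0.2206 -0.1844] 0.3125
```

View pics/s2.png

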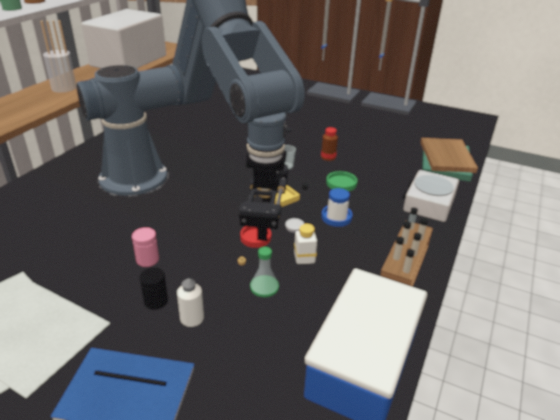

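The jar stands upright in the blue cup (338,207), and the flask is untouched at (265,272).

Call:
{"op": "move_arm", "data": {"commands": [{"hand": 6, "travel": [0.25, -0.43, 2], "twist": [0, 0, 0]}, {"hand": 6, "travel": [0, 0, 3], "twist": [0, 0, 0]}, {"hand": 6, "travel": [0, 0, 3], "twist": [0, 0, 0]}, {"hand": 6, "travel": [0, 0, 1.8], "twist": [0, 0, 0]}, {"hand": 5, "travel": [0, 0, 0.8], "twist": [0, 0, 0]}]}}

```text
time: 7.5
position: [0.5957, -0.2417, 0.0759]
tool_rot: [0.985, 0.17, -0.002, -0.003]
ft_force: [-0.2, -0.3, -0.4]
grip_width: 0.0576
grip_force: 0.0
```

Call:
{"op": "move_arm", "data": {"commands": [{"hand": 4, "travel": [0, 0, 0], "twist": [0, 0, 0]}, {"hand": 3, "travel": [0, 0, 0], "twist": [0, 0, 0]}, {"hand": 2, "travel": [0, 0, 0], "twist": [0, 0, 0]}, {"hand": 1.5, "travel": [0, 0, 0], "twist": [0, 0, 0]}, {"hand": 1.5, "travel": [0, 0, 0], "twist": [0, 0, 0]}]}}

```text
time: 7.92
position: [0.5983, -0.246, 0.0807]
tool_rot: [0.986, 0.169, 0.001, 0.001]
ft_force: [-0.3, -1.2, 1.9]
grip_width: 0.0281
grip_force: 20.4
```

Call:
{"op": "move_arm", "data": {"commands": [{"hand": 1.5, "travel": [0, 0, 0], "twist": [0, 0, 0]}, {"hand": 1.5, "travel": [0, 0, 0], "twist": [0, 0, 0]}, {"hand": 1.5, "travel": [0, 0, 0], "twist": [0, 0, 0]}, {"hand": 1.5, "travel": [0, 0, 0], "twist": [0, 0, 0]}]}}

```text
time: 8.25
position: [0.5984, -0.2465, 0.0805]
tool_rot: [0.986, 0.169, 0.001, 0.001]
ft_force: [-0.1, -0.6, 5.5]
grip_width: 0.0279
grip_force: 20.0
```

Run:
```python
from g import *
go(.5958,.2789,.083)
```

```text
t 8.25 pos [ 0.5984 -0.2465  0.0805] psi 19.4 zax [ 0.003 -0.002 -1.   ] w 0.0279 gf 20.0 F [-0.1 -0.6  5.5]
shift cm [ 17.25 -49.63  -0.35] rows>= 13.0
```

Run:
```python
from g import *
S=cam("scene"); cv2.imwrite("pics/s3.png",cv2.resize(S["frame"][190:310,190:350,::-1],(800,600),interpolation=cv2.INTER_CUBIC))
o=robot.get_obs(); print(o["position"],o["moment"],o["grip_width"]); print(proj(S,[.597,-.2502,0]),proj(S,[.597,-.2502,.111]))
```

```text
[ 0.59846129 -0.24650693  0.0805575 ] [ 0.00730241 -0.0103579  -0.0112727 ] 0.02828429710423743
[264.02509579 287.54239432] [264.54081195 250.89678477]
```

View pics/s3.png

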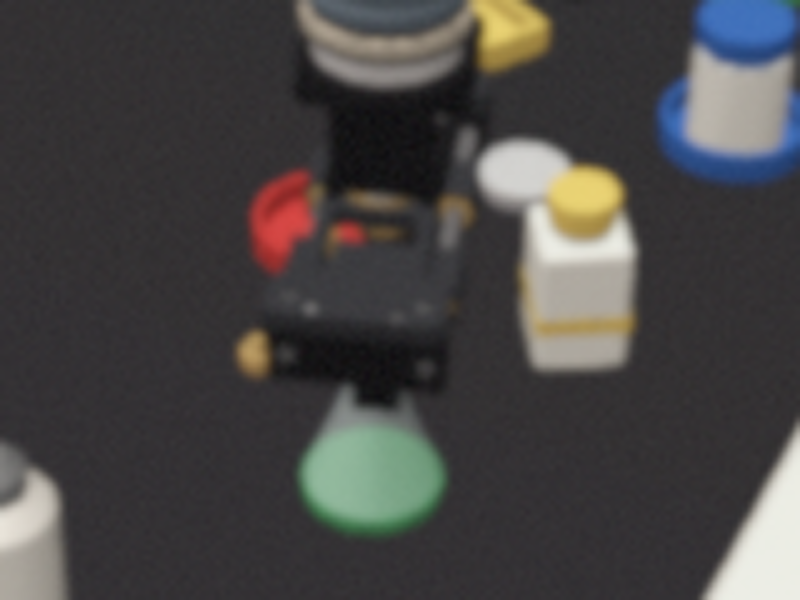

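Call:
{"op": "move_arm", "data": {"commands": [{"hand": 3.4, "travel": [0, 0, 0], "twist": [0, 0, 0]}, {"hand": 3.4, "travel": [0, 0, 0], "twist": [0, 0, 0]}, {"hand": 3.4, "travel": [-0.2, 0, 0.2], "twist": [0, 0, 0]}, {"hand": 3.4, "travel": [0, 0, 0.2], "twist": [0, 0, 0]}, {"hand": 3.4, "travel": [0, 0, 0], "twist": [0, 0, 0]}]}}

```text
time: 8.72
position: [0.5946, -0.2458, 0.0741]
tool_rot: [0.986, 0.169, -0.001, -0.001]
ft_force: [-0.1, -0.7, -0.9]
grip_width: 0.0337
grip_force: 0.1
```

Call:
{"op": "move_arm", "data": {"commands": [{"hand": 2, "travel": [0, 0, 0], "twist": [0, 0, 0]}, {"hand": 1.5, "travel": [0, 0, 0], "twist": [0, 0, 0]}, {"hand": 1.5, "travel": [0, 0, 0], "twist": [0, 0, 0]}, {"hand": 1.5, "travel": [0, 0, 0], "twist": [0, 0, 0]}]}}

```text
time: 9.05
position: [0.5951, -0.2458, 0.0747]
tool_rot: [0.986, 0.169, -0.0, -0.0]
ft_force: [0.3, -0.2, -0.9]
grip_width: 0.0282
grip_force: 19.9
```

Call:
{"op": "move_arm", "data": {"commands": [{"hand": 1.5, "travel": [0, 0, 0], "twist": [0, 0, 0]}, {"hand": 1.5, "travel": [0, 0, -0.5], "twist": [0, 0, 0]}, {"hand": 1.5, "travel": [0, 0, -1], "twist": [0, 0, 0]}, {"hand": 1.5, "travel": [0, 0, -1], "twist": [0, 0, 0]}, {"hand": 1.5, "travel": [0, 0, -0.5], "twist": [0, 0, 0]}], "force": 30}}

```text
time: 9.47
position: [0.5965, -0.2468, 0.1073]
tool_rot: [0.986, 0.169, 0.001, 0.001]
ft_force: [0.8, 0.1, -0.5]
grip_width: 0.0278
grip_force: 29.9
```

Call:
{"op": "move_arm", "data": {"commands": [{"hand": 1.5, "travel": [0, 0, 0], "twist": [0, 0, 0]}, {"hand": 1.5, "travel": [0, 0, 0], "twist": [0, 0, 0]}]}}

```text
time: 9.63
position: [0.5959, -0.2465, 0.1061]
tool_rot: [0.986, 0.169, 0.001, 0.001]
ft_force: [-0.1, 0.3, -1.9]
grip_width: 0.0279
grip_force: 29.9
```

Run:
```python
from g import *
go(.5958,.2789,.0787)
S=cam("scene"); cv2.imwrite("pics/s4.png",cv2.resize(S["frame"][190:310,190:350,::-1],(800,600),interpolation=cv2.INTER_CUBIC))
```

```text
t 9.63 pos [ 0.5959 -0.2465  0.1061] psi 19.5 zax [ 0.002 -0.001 -1.   ] w 0.0279 gf 29.9 F [-0.1  0.3 -1.9]
shift cm [ 17.5  -49.54   2.69] rows>= 13.0
```

View pics/s4.png

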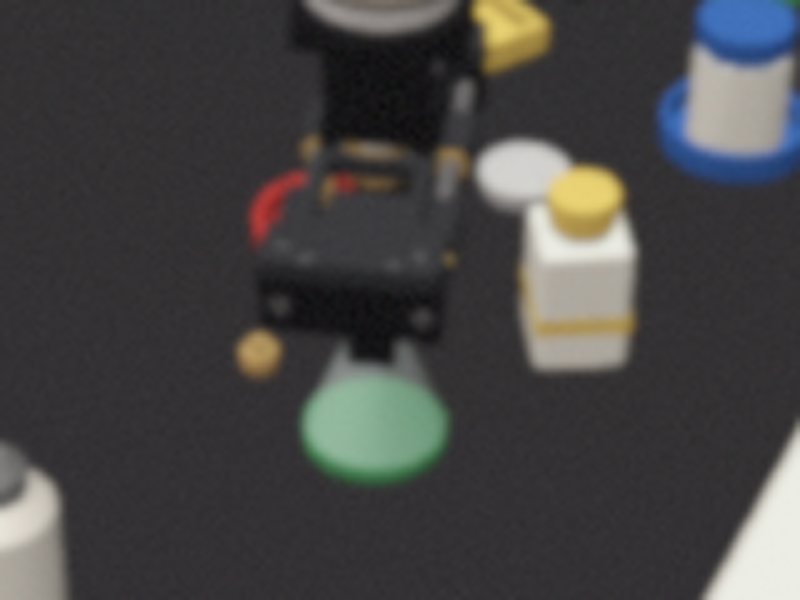

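The flask hangs upright, about 30 mm up (375,430 in the crop); carry on.

Call:
{"op": "move_arm", "data": {"commands": [{"hand": 1.5, "travel": [0, 0, -1.5], "twist": [0, 0, 0]}, {"hand": 1.5, "travel": [0, 0, -3], "twist": [0, 0, 0]}, {"hand": 1.5, "travel": [0, 0, -3], "twist": [0, 0, 0]}, {"hand": 1.5, "travel": [0, 0, -1.5], "twist": [0, 0, 0]}, {"hand": 1.5, "travel": [0.51, -1.46, 0], "twist": [0, 0, 0]}]}}

```text
time: 10.1
position: [0.5981, -0.2345, 0.1991]
tool_rot: [0.986, 0.168, 0.004, 0.004]
ft_force: [1.6, -0.9, -1.1]
grip_width: 0.028
grip_force: 29.9
```

Call:
{"op": "move_arm", "data": {"commands": [{"hand": 1.5, "travel": [1.03, -2.91, 0], "twist": [0, 0, 0]}, {"hand": 1.5, "travel": [1.03, -2.91, 0], "twist": [0, 0, 0]}, {"hand": 1.5, "travel": [1.03, -2.91, 0], "twist": [0, 0, 0]}, {"hand": 1.5, "travel": [1.03, -2.91, 0], "twist": [0, 0, 0]}, {"hand": 1.5, "travel": [1.03, -2.91, 0], "twist": [0, 0, 0]}]}}

```text
time: 10.52
position: [0.5935, -0.0734, 0.193]
tool_rot: [0.986, 0.169, -0.002, -0.001]
ft_force: [0.5, 0.1, -1.5]
grip_width: 0.028
grip_force: 29.9
```

Call:
{"op": "move_arm", "data": {"commands": [{"hand": 1.5, "travel": [1.03, -2.91, 0], "twist": [0, 0, 0]}, {"hand": 1.5, "travel": [1.03, -2.91, 0], "twist": [0, 0, 0]}, {"hand": 1.5, "travel": [1.03, -2.91, 0], "twist": [0, 0, 0]}, {"hand": 1.5, "travel": [1.03, -2.91, 0], "twist": [0, 0, 0]}, {"hand": 1.5, "travel": [1.03, -2.91, 0], "twist": [0, 0, 0]}]}}

```text
time: 10.93
position: [0.5932, 0.0806, 0.193]
tool_rot: [0.986, 0.169, -0.002, -0.001]
ft_force: [0.5, 0.4, -2.3]
grip_width: 0.0283
grip_force: 29.9
```

Call:
{"op": "move_arm", "data": {"commands": [{"hand": 1.5, "travel": [1.03, -2.91, 0], "twist": [0, 0, 0]}, {"hand": 1.5, "travel": [1.03, -2.91, 0], "twist": [0, 0, 0]}, {"hand": 1.5, "travel": [1.03, -2.91, 0], "twist": [0, 0, 0]}, {"hand": 1.5, "travel": [1.03, -2.91, 0], "twist": [0, 0, 0]}, {"hand": 1.5, "travel": [1.03, -2.91, 0], "twist": [0, 0, 0]}]}}

```text
time: 11.35
position: [0.593, 0.2345, 0.1928]
tool_rot: [0.986, 0.169, -0.002, -0.0]
ft_force: [0.9, 0.2, -1.1]
grip_width: 0.0282
grip_force: 29.9
```

Call:
{"op": "move_arm", "data": {"commands": [{"hand": 1.5, "travel": [1.03, -2.91, 0], "twist": [0, 0, 0]}, {"hand": 1.5, "travel": [0.51, -1.5, 0], "twist": [0, 0, 0]}, {"hand": 1.5, "travel": [0, 0, 0], "twist": [0, 0, 0]}, {"hand": 1.5, "travel": [0, 0, 0], "twist": [0, 0, 0]}, {"hand": 1.5, "travel": [0, 0, 0], "twist": [0, 0, 0]}]}}

```text
time: 11.77
position: [0.5945, 0.2781, 0.194]
tool_rot: [0.986, 0.169, -0.001, 0.001]
ft_force: [0.0, -0.5, -0.8]
grip_width: 0.028
grip_force: 29.9
```

Run:
```python
from g import *
go(.5958,.2789,.0787)
S,T=cam("scene"),cam("top")
cv2.imwrite("pics/s5.png",S["frame"][:,:,::-1])
```

```text
t 11.77 pos [0.5945 0.2781 0.194 ] psi 19.5 zax [-0.002 -0.001 -1.   ] w 0.028 gf 29.9 F [ 0.  -0.5 -0.8]
shift cm [ 0.18 -0.04 11.53] rows>= 3.0
```

View pics/s5.png

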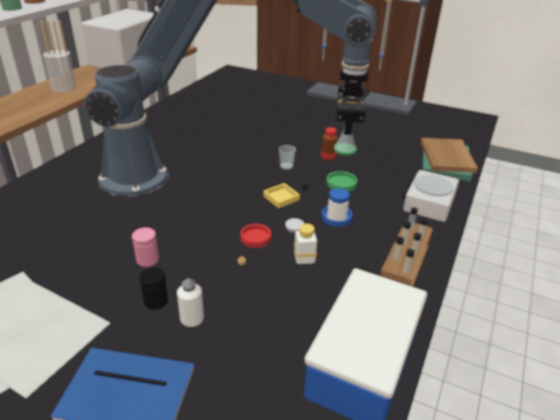

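Flask hangs upright (345,143) above the green cup (342,181).

Call:
{"op": "move_arm", "data": {"commands": [{"hand": 1.5, "travel": [0.18, 0, 2], "twist": [0, 0, 0]}, {"hand": 1.5, "travel": [0, 0, 3], "twist": [0, 0, 0]}, {"hand": 1.5, "travel": [0, 0, 2.5], "twist": [0, 0, 0]}, {"hand": 1.5, "travel": [0, 0, 1.5], "twist": [0, 0, 0]}, {"hand": 1.5, "travel": [0, 0, 1], "twist": [0, 0, 0]}]}}

```text
time: 12.28
position: [0.596, 0.2776, 0.0927]
tool_rot: [0.986, 0.168, -0.002, 0.0]
ft_force: [0.1, 0.3, -1.1]
grip_width: 0.028
grip_force: 29.9
```

Call:
{"op": "move_arm", "data": {"commands": [{"hand": 1.5, "travel": [0, 0, 0.6], "twist": [0, 0, 0]}, {"hand": 1.5, "travel": [0, 0, 0.4], "twist": [0, 0, 0]}, {"hand": 1.5, "travel": [0, 0, 0.2], "twist": [0, 0, 0]}, {"hand": 1.5, "travel": [0, 0, 0.1], "twist": [0, 0, 0]}, {"hand": 1.5, "travel": [0, 0, 0], "twist": [0, 0, 0]}]}}

```text
time: 12.7
position: [0.5977, 0.2797, 0.0829]
tool_rot: [0.986, 0.169, 0.001, -0.0]
ft_force: [-0.4, -0.3, -1.7]
grip_width: 0.0281
grip_force: 29.9
```

```bash
python3 g.py .5958 .2789 .0787
```

```text
t 12.7 pos [0.5977 0.2797 0.0829] psi 19.5 zax [ 0.002  0.    -1.   ] w 0.0281 gf 29.9 F [-0.4 -0.3 -1.7]
shift cm [-0.21  0.02  0.42] rows>= 1.0
```

Call:
{"op": "move_arm", "data": {"commands": [{"hand": 1.5, "travel": [0, 0, 0.1], "twist": [0, 0, 0]}, {"hand": 1.5, "travel": [0, 0, 0.1], "twist": [0, 0, 0]}, {"hand": 1.5, "travel": [0, 0, 0.1], "twist": [0, 0, 0]}, {"hand": 1.5, "travel": [0, 0, 0.05], "twist": [0, 0, 0]}, {"hand": 1.5, "travel": [0, 0, 0], "twist": [0, 0, 0]}]}}

```text
time: 13.12
position: [0.5971, 0.2797, 0.0786]
tool_rot: [0.986, 0.169, 0.0, -0.0]
ft_force: [-0.3, 0.7, -0.8]
grip_width: 0.0282
grip_force: 29.9
```

Call:
{"op": "move_arm", "data": {"commands": [{"hand": 1.5, "travel": [0, 0, 0.05], "twist": [0, 0, 0]}, {"hand": 1.5, "travel": [0, 0, 0], "twist": [0, 0, 0]}]}}

```text
time: 13.28
position: [0.5975, 0.2797, 0.0785]
tool_rot: [0.986, 0.169, 0.0, -0.0]
ft_force: [-0.1, 0.2, 0.8]
grip_width: 0.0279
grip_force: 29.9
```

Call:
{"op": "move_arm", "data": {"commands": [{"hand": 3.5, "travel": [0, 0, 0], "twist": [0, 0, 0]}, {"hand": 4.5, "travel": [0, 0, 0], "twist": [0, 0, 0]}, {"hand": 8.7, "travel": [0, 0, 0], "twist": [0, 0, 0]}, {"hand": 8.7, "travel": [0, 0, 0], "twist": [0, 0, 0]}, {"hand": 8.7, "travel": [0, 0, 0], "twist": [0, 0, 0]}]}}

```text
time: 13.7
position: [0.5971, 0.2796, 0.078]
tool_rot: [0.986, 0.169, -0.0, -0.0]
ft_force: [-0.2, 0.4, -0.2]
grip_width: 0.0536
grip_force: 0.0
```

Call:
{"op": "move_arm", "data": {"commands": [{"hand": 8.7, "travel": [0, 0, -1.5], "twist": [0, 0, 0]}, {"hand": 8.7, "travel": [0, 0, -3], "twist": [0, 0, 0]}, {"hand": 8.7, "travel": [0, 0, -3], "twist": [0, 0, 0]}, {"hand": 8.7, "travel": [0, 0, -1.5], "twist": [0, 0, 0]}, {"hand": 8.7, "travel": [0, 0, 0], "twist": [0, 0, 0]}]}}

```text
time: 14.12
position: [0.5999, 0.2805, 0.1727]
tool_rot: [0.986, 0.169, 0.005, -0.0]
ft_force: [1.1, 0.6, 1.1]
grip_width: 0.0839
grip_force: 0.0
```

Run:
```python
from g import *
go(.4955,.418,.057)
S,T=cam("scene"),cam("top")
cv2.imwrite("pics/t6.png",T["frame"][:,:,::-1])
for n,(col,a,b) in {"jar":("blue",(229,118),(339,195)),"amber":("red",(70,183),(331,132)),"sq":("yellow",(320,121),(307,230))}.items():
    A,B=blob(T,col,a),blob(S,col,b); P,e=tri(ray(T,A[1]),ray(S,B[1])); print(n,A[1:],B[1:],P.round(4),round(e,4))
print("flask scene",blob(S,"green",(342,160))[1:],proj(S,[.597,.279,.109]))
```

```text
t 14.12 pos [0.5999 0.2805 0.1727] psi 19.5 zax [ 0.009  0.003 -1.   ] w 0.0839 gf 0.0 F [1.1 0.6 1.1]
shift cm [ -5.37 -16.45  11.51] rows>= 5.0
jar (array([228.82211982, 123.9640553 ]), 1085) (array([338.8600823 , 194.75720165]), 243) [0.6407 0.0933 0.0753] 0.0158
amber (array([ 90.65833333, 187.9       ]), 360) (array([329.08367347, 143.83877551]), 490) [0.4959 0.3989 0.0587] 0.0139
sq (array([319.32524272, 121.44174757]), 206) (array([306.83687943, 229.30496454]), 141) [ 0.6384 -0.1079  0.0912] 0.0014
flask scene (array([345.22580645, 153.03225806]), 62) [345.12478412 152.7697855 ]
```

View pics/t6.png

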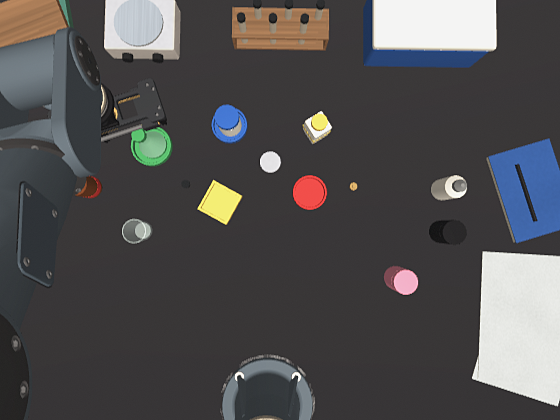

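Jar and flask stand centred in the blue (229,124) and green (151,147) cups; the arm hides the amber bottle, so I use its earlier fix.

Call:
{"op": "move_arm", "data": {"commands": [{"hand": 8.7, "travel": [-0.83, -2.73, 0], "twist": [0, 0, 0]}, {"hand": 8.7, "travel": [-0.83, -2.73, 0], "twist": [0, 0, 0]}, {"hand": 8.7, "travel": [-0.83, -2.73, 0], "twist": [0, 0, 0]}, {"hand": 8.7, "travel": [-0.83, -2.73, 0], "twist": [0, 0, 0]}, {"hand": 8.7, "travel": [-0.83, -2.73, 0], "twist": [0, 0, 0]}]}}

```text
time: 14.63
position: [0.5103, 0.3946, 0.1655]
tool_rot: [0.986, 0.169, -0.002, 0.001]
ft_force: [0.2, 0.3, -0.6]
grip_width: 0.0869
grip_force: 0.0
```

Call:
{"op": "move_arm", "data": {"commands": [{"hand": 8.7, "travel": [-0.83, -2.73, 0], "twist": [0, 0, 0]}, {"hand": 8.7, "travel": [0, 0, 0], "twist": [0, 0, 0]}, {"hand": 8.7, "travel": [0, 0, 0], "twist": [0, 0, 0]}, {"hand": 8.7, "travel": [0, 0, 0], "twist": [0, 0, 0]}, {"hand": 8.7, "travel": [0, 0, 0], "twist": [0, 0, 0]}]}}

```text
time: 15.05
position: [0.4959, 0.4164, 0.167]
tool_rot: [0.986, 0.169, -0.001, 0.0]
ft_force: [-0.0, -0.7, -0.4]
grip_width: 0.0876
grip_force: 0.0
```

```bash
python3 g.py .4955 .418 .057
```

```text
t 15.05 pos [0.4959 0.4164 0.167 ] psi 19.4 zax [-0.001 -0.001 -1.   ] w 0.0876 gf 0.0 F [-0.  -0.7 -0.4]
shift cm [ 0.04 -0.17 11.  ] rows>= 3.0
```

Call:
{"op": "move_arm", "data": {"commands": [{"hand": 8.7, "travel": [0, -0.1, 2], "twist": [0, 0, 0]}, {"hand": 8.7, "travel": [0, 0, 3], "twist": [0, 0, 0]}, {"hand": 8.7, "travel": [0, 0, 3], "twist": [0, 0, 0]}, {"hand": 8.7, "travel": [0, 0, 2], "twist": [0, 0, 0]}, {"hand": 8.7, "travel": [0, 0, 1], "twist": [0, 0, 0]}]}}

```text
time: 15.47
position: [0.4943, 0.4159, 0.0546]
tool_rot: [0.986, 0.168, -0.003, 0.001]
ft_force: [0.0, 0.9, -0.1]
grip_width: 0.0872
grip_force: 0.0
```

Call:
{"op": "move_arm", "data": {"commands": [{"hand": 6, "travel": [0, 0, 0], "twist": [0, 0, 0]}, {"hand": 5, "travel": [0, 0, 0], "twist": [0, 0, 0]}, {"hand": 5, "travel": [0, 0, 0], "twist": [0, 0, 0]}, {"hand": 4, "travel": [0, 0, 0], "twist": [0, 0, 0]}, {"hand": 4, "travel": [0, 0, 0], "twist": [0, 0, 0]}], "force": 25}}

```text
time: 15.88
position: [0.4962, 0.4189, 0.0597]
tool_rot: [0.986, 0.169, 0.001, -0.001]
ft_force: [-0.5, -0.5, 0.5]
grip_width: 0.0613
grip_force: 0.0
```

Call:
{"op": "move_arm", "data": {"commands": [{"hand": 4, "travel": [0, 0, 0], "twist": [0, 0, 0]}, {"hand": 4, "travel": [0, 0, 0], "twist": [0, 0, 0]}, {"hand": 4, "travel": [0, 0, 0], "twist": [0, 0, 0]}, {"hand": 4, "travel": [0, 0, 0], "twist": [0, 0, 0]}]}}

```text
time: 16.22
position: [0.4955, 0.4189, 0.059]
tool_rot: [0.986, 0.169, 0.001, -0.0]
ft_force: [-1.2, -0.5, 5.5]
grip_width: 0.0492
grip_force: 25.0
```

```bash
python3 g.py .4902 -.0948 .061
```

```text
t 16.22 pos [0.4955 0.4189 0.059 ] psi 19.5 zax [ 0.001  0.001 -1.   ] w 0.0492 gf 25.0 F [-1.2 -0.5  5.5]
shift cm [-17.63  48.25  -0.25] rows>= 13.0
```

Call:
{"op": "move_arm", "data": {"commands": [{"hand": 4, "travel": [0, 0, -1], "twist": [0, 0, 0]}, {"hand": 4, "travel": [0, 0, -2.5], "twist": [0, 0, 0]}, {"hand": 4, "travel": [0, 0, -3.5], "twist": [0, 0, 0]}, {"hand": 4, "travel": [0, 0, -3.5], "twist": [0, 0, 0]}, {"hand": 4, "travel": [0, 0, -3], "twist": [0, 0, 0]}]}}

```text
time: 16.63
position: [0.495, 0.4182, 0.1949]
tool_rot: [0.986, 0.169, -0.0, 0.0]
ft_force: [1.5, -0.6, -1.8]
grip_width: 0.049
grip_force: 25.0
```

Call:
{"op": "move_arm", "data": {"commands": [{"hand": 4, "travel": [-0.49, 1.34, -1], "twist": [0, 0, 0]}, {"hand": 4, "travel": [-0.98, 2.68, 0], "twist": [0, 0, 0]}, {"hand": 4, "travel": [-0.98, 2.68, 0], "twist": [0, 0, 0]}, {"hand": 4, "travel": [-0.98, 2.68, 0], "twist": [0, 0, 0]}, {"hand": 4, "travel": [-0.98, 2.68, 0], "twist": [0, 0, 0]}]}}

```text
time: 17.05
position: [0.4921, 0.2874, 0.2018]
tool_rot: [0.986, 0.169, -0.002, 0.001]
ft_force: [-0.1, -0.2, -0.8]
grip_width: 0.0492
grip_force: 25.0
```

Call:
{"op": "move_arm", "data": {"commands": [{"hand": 4, "travel": [-0.98, 2.68, 0], "twist": [0, 0, 0]}, {"hand": 4, "travel": [-0.98, 2.68, 0], "twist": [0, 0, 0]}, {"hand": 4, "travel": [-0.98, 2.68, 0], "twist": [0, 0, 0]}, {"hand": 4, "travel": [-0.98, 2.68, 0], "twist": [0, 0, 0]}, {"hand": 4, "travel": [-0.98, 2.68, 0], "twist": [0, 0, 0]}]}}

```text
time: 17.47
position: [0.4903, 0.145, 0.2019]
tool_rot: [0.986, 0.169, -0.002, 0.0]
ft_force: [-1.1, -0.0, -2.1]
grip_width: 0.0493
grip_force: 25.0
```

Call:
{"op": "move_arm", "data": {"commands": [{"hand": 4, "travel": [-0.98, 2.68, 0], "twist": [0, 0, 0]}, {"hand": 4, "travel": [-0.98, 2.68, 0], "twist": [0, 0, 0]}, {"hand": 4, "travel": [-0.98, 2.68, 0], "twist": [0, 0, 0]}, {"hand": 4, "travel": [-0.98, 2.68, 0], "twist": [0, 0, 0]}, {"hand": 4, "travel": [-0.98, 2.68, 0], "twist": [0, 0, 0]}]}}

```text
time: 17.88
position: [0.4886, 0.0028, 0.202]
tool_rot: [0.986, 0.169, -0.002, -0.0]
ft_force: [0.3, 0.6, -1.3]
grip_width: 0.0491
grip_force: 25.0
```

Call:
{"op": "move_arm", "data": {"commands": [{"hand": 4, "travel": [-0.98, 2.68, 0], "twist": [0, 0, 0]}, {"hand": 4, "travel": [-0.98, 2.68, 0], "twist": [0, 0, 0]}, {"hand": 4, "travel": [-0.98, 2.68, 0], "twist": [0, 0, 0]}, {"hand": 4, "travel": [-0.49, 1.34, 0], "twist": [0, 0, 0]}, {"hand": 4, "travel": [0, 0, 0], "twist": [0, 0, 0]}]}}

```text
time: 18.3
position: [0.4885, -0.0987, 0.2021]
tool_rot: [0.986, 0.167, -0.001, 0.0]
ft_force: [-0.5, -0.1, -2.4]
grip_width: 0.0487
grip_force: 25.0
```

Call:
{"op": "move_arm", "data": {"commands": [{"hand": 4, "travel": [0, 0, 0], "twist": [0, 0, 0]}, {"hand": 4, "travel": [0, 0, 0], "twist": [0, 0, 0]}, {"hand": 4, "travel": [0, 0, 0], "twist": [0, 0, 0]}]}}

```text
time: 18.55
position: [0.4887, -0.0941, 0.2026]
tool_rot: [0.986, 0.17, -0.001, -0.001]
ft_force: [0.3, -0.0, -1.8]
grip_width: 0.0492
grip_force: 25.0
```

Run:
```python
from g import *
go(.4902,-.0948,.063)
S=cam("scene"); cv2.imwrite("pics/s7.png",S["frame"][:,:,::-1])
```

```text
t 18.55 pos [ 0.4887 -0.0941  0.2026] psi 19.5 zax [-0.002  0.001 -1.   ] w 0.0492 gf 25.0 F [ 0.3 -0.  -1.8]
shift cm [ 0.13  0.14 13.96] rows>= 4.0
```

View pics/s7.png

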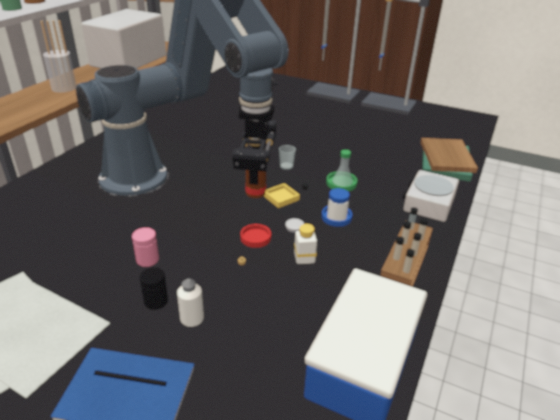

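The amber bottle hangs upright (256,180) above the red cup (256,235); jar and flask stand in their cups. Lowering.

Call:
{"op": "move_arm", "data": {"commands": [{"hand": 4, "travel": [0.1, 0.1, 2], "twist": [0, 0, 0]}, {"hand": 4, "travel": [0, 0, 3.5], "twist": [0, 0, 0]}, {"hand": 4, "travel": [0, 0, 3], "twist": [0, 0, 0]}, {"hand": 4, "travel": [0, 0, 2], "twist": [0, 0, 0]}, {"hand": 4, "travel": [0, 0, 1.2], "twist": [0, 0, 0]}]}}

```text
time: 19.02
position: [0.4896, -0.0942, 0.0838]
tool_rot: [0.985, 0.17, -0.002, -0.001]
ft_force: [0.1, -0.6, -1.4]
grip_width: 0.0494
grip_force: 25.0
```

Call:
{"op": "move_arm", "data": {"commands": [{"hand": 4, "travel": [0, 0, 0.8], "twist": [0, 0, 0]}, {"hand": 4, "travel": [0, 0, 0.5], "twist": [0, 0, 0]}, {"hand": 4, "travel": [0, 0, 0.3], "twist": [0, 0, 0]}, {"hand": 4, "travel": [0, 0, 0.2], "twist": [0, 0, 0]}, {"hand": 4, "travel": [0, 0, 0], "twist": [0, 0, 0]}]}}

```text
time: 19.43
position: [0.4914, -0.0958, 0.0684]
tool_rot: [0.986, 0.169, 0.0, 0.0]
ft_force: [-0.2, 0.1, -1.3]
grip_width: 0.0492
grip_force: 25.0
```

Call:
{"op": "move_arm", "data": {"commands": [{"hand": 4, "travel": [0, 0, 0.1], "twist": [0, 0, 0]}, {"hand": 4, "travel": [0, 0, 0.1], "twist": [0, 0, 0]}, {"hand": 4, "travel": [0, 0, 0], "twist": [0, 0, 0]}, {"hand": 4, "travel": [0, 0, 0], "twist": [0, 0, 0]}]}}

```text
time: 19.77
position: [0.4911, -0.0959, 0.0664]
tool_rot: [0.986, 0.169, 0.0, 0.0]
ft_force: [-0.9, 0.4, -1.6]
grip_width: 0.0491
grip_force: 25.0
```

```bash
python3 g.py .4902 -.0948 .063
```

```text
t 19.77 pos [ 0.4911 -0.0959  0.0664] psi 19.5 zax [ 0.001 -0.    -1.   ] w 0.0491 gf 25.0 F [-0.9  0.4 -1.6]
shift cm [-0.05 -0.14  0.34] rows>= 1.0
```

Call:
{"op": "move_arm", "data": {"commands": [{"hand": 4, "travel": [0, 0, 0.1], "twist": [0, 0, 0]}, {"hand": 4, "travel": [0, 0, 0.1], "twist": [0, 0, 0]}, {"hand": 4, "travel": [0, 0, 0.1], "twist": [0, 0, 0]}, {"hand": 4, "travel": [0, 0, 0.04], "twist": [0, 0, 0]}, {"hand": 4, "travel": [0, 0, 0], "twist": [0, 0, 0]}]}}

```text
time: 20.18
position: [0.4909, -0.0959, 0.063]
tool_rot: [0.986, 0.169, 0.0, 0.0]
ft_force: [-0.4, -0.9, 3.7]
grip_width: 0.0493
grip_force: 25.0
```

Call:
{"op": "move_arm", "data": {"commands": [{"hand": 5.5, "travel": [0, 0, 0], "twist": [0, 0, 0]}, {"hand": 6.5, "travel": [0, 0, 0], "twist": [0, 0, 0]}, {"hand": 8.7, "travel": [0, 0, 0], "twist": [0, 0, 0]}, {"hand": 8.7, "travel": [0, 0, 0], "twist": [0, 0, 0]}, {"hand": 8.7, "travel": [0, 0, 0], "twist": [0, 0, 0]}]}}

```text
time: 20.6
position: [0.491, -0.0958, 0.0626]
tool_rot: [0.986, 0.169, 0.0, -0.0]
ft_force: [0.4, -0.2, -0.3]
grip_width: 0.0739
grip_force: 0.0
```

Call:
{"op": "move_arm", "data": {"commands": [{"hand": 8.7, "travel": [0, 0, -1.5], "twist": [0, 0, 0]}, {"hand": 8.7, "travel": [0, 0, -3], "twist": [0, 0, 0]}, {"hand": 8.7, "travel": [0, 0, -3], "twist": [0, 0, 0]}, {"hand": 8.7, "travel": [0, 0, -3], "twist": [0, 0, 0]}, {"hand": 8.7, "travel": [0, 0, 0], "twist": [0, 0, 0]}]}}

```text
time: 21.02
position: [0.4942, -0.0971, 0.1725]
tool_rot: [0.986, 0.169, 0.005, 0.003]
ft_force: [0.9, 0.4, -0.2]
grip_width: 0.0866
grip_force: 0.0
```

Run:
```python
from g import *
go(.638,-.108,.18)
```

```text
t 21.02 pos [ 0.4942 -0.0971  0.1725] psi 19.5 zax [ 0.01  -0.004 -1.   ] w 0.0866 gf 0.0 F [ 0.9  0.4 -0.2]
shift cm [13.19  5.83 -0.6 ] rows>= 4.0
```

Call:
{"op": "move_arm", "data": {"commands": [{"hand": 8.7, "travel": [2.69, 1.21, 0], "twist": [0, 0, 0]}, {"hand": 8.7, "travel": [2.69, 1.21, 0], "twist": [0, 0, 0]}, {"hand": 8.7, "travel": [2.69, 1.21, 0], "twist": [0, 0, 0]}, {"hand": 8.7, "travel": [2.69, 1.21, 0], "twist": [0, 0, 0]}, {"hand": 8.7, "travel": [2.69, 1.21, 0], "twist": [0, 0, 0]}]}}

```text
time: 21.43
position: [0.6388, -0.1079, 0.1669]
tool_rot: [0.986, 0.169, -0.0, -0.0]
ft_force: [0.4, -0.5, -0.6]
grip_width: 0.0869
grip_force: 0.0
```

Call:
{"op": "move_arm", "data": {"commands": [{"hand": 8.7, "travel": [0, 0, 0], "twist": [0, 0, -5]}, {"hand": 8.7, "travel": [0, 0, 0], "twist": [0, 0, -5]}, {"hand": 8.7, "travel": [0, 0, 0], "twist": [0, 0, -4]}, {"hand": 8.7, "travel": [0, 0, 0], "twist": [0, 0, 0]}, {"hand": 8.7, "travel": [0, 0, 0], "twist": [0, 0, 0]}]}}

```text
time: 21.85
position: [0.6375, -0.1079, 0.1668]
tool_rot: [0.958, 0.287, -0.001, -0.0]
ft_force: [-0.1, -0.4, -0.7]
grip_width: 0.0872
grip_force: 0.0
```

Call:
{"op": "move_arm", "data": {"commands": [{"hand": 8.7, "travel": [0, 0, 0], "twist": [0, 0, 0]}, {"hand": 8.7, "travel": [0, 0, 0], "twist": [0, 0, 0]}]}}

```text
time: 22.02
position: [0.6377, -0.108, 0.1675]
tool_rot: [0.958, 0.287, -0.0, -0.0]
ft_force: [-0.0, -0.8, 0.1]
grip_width: 0.0871
grip_force: 0.0
```

Run:
```python
from g import *
go(.638,-.108,.047)
S=cam("scene")
for n,(col,b,P) in {"sq":("yellow",(307,230),[.638,-.108,.089]),"amber":("red",(256,200),[.4905,-.096,.1])}.items():
    B=blob(S,col,b,140,120); print(n,B[1:],proj(S,P))
cv2.imwrite("pics/s8.png",cv2.resize(S["frame"][150:300,210:410,::-1],(800,600),interpolation=cv2.INTER_CUBIC))
```

```text
t 22.02 pos [ 0.6377 -0.108   0.1675] psi 33.4 zax [-0.  0. -1.] w 0.0871 gf 0.0 F [-0.  -0.8  0.1]
shift cm [ 0.03  0.02 12.05] rows>= 3.0
sq (array([280.22058824, 200.05882353]), 136) [306.32529669 230.03999337]
amber (array([255.09565217, 209.47826087]), 230) [255.19933408 207.59100416]
```

View pics/s8.png

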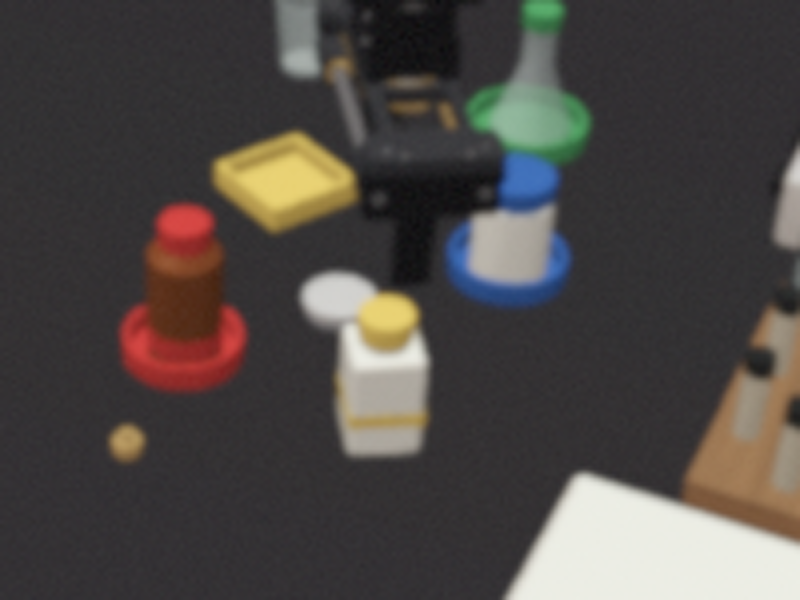

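Amber stands in the red cup (185,320 in the crop); the square bottle (385,380) is below the jaws.

Call:
{"op": "move_arm", "data": {"commands": [{"hand": 8.7, "travel": [0, 0, 2], "twist": [0, 0, 0]}, {"hand": 8.7, "travel": [0, 0, 3], "twist": [0, 0, 0]}, {"hand": 8.7, "travel": [0, 0, 3], "twist": [0, 0, 0]}, {"hand": 8.7, "travel": [0, 0, 2.5], "twist": [0, 0, 0]}, {"hand": 8.7, "travel": [0, 0, 1.5], "twist": [0, 0, 0]}]}}

```text
time: 22.48
position: [0.6362, -0.1075, 0.0448]
tool_rot: [0.958, 0.288, -0.002, -0.001]
ft_force: [-0.4, -0.3, -0.6]
grip_width: 0.0868
grip_force: 0.0
```

Call:
{"op": "move_arm", "data": {"commands": [{"hand": 6, "travel": [0, 0, 0], "twist": [0, 0, 0]}, {"hand": 5, "travel": [0, 0, 0], "twist": [0, 0, 0]}, {"hand": 4.5, "travel": [0, 0, 0], "twist": [0, 0, 0]}, {"hand": 4, "travel": [0, 0, 0], "twist": [0, 0, 0]}, {"hand": 4, "travel": [0, 0, 0], "twist": [0, 0, 0]}], "force": 20}}

```text
time: 22.9
position: [0.639, -0.1084, 0.0494]
tool_rot: [0.958, 0.288, 0.001, 0.001]
ft_force: [-0.6, 0.9, -0.2]
grip_width: 0.0615
grip_force: 0.0
```

Call:
{"op": "move_arm", "data": {"commands": [{"hand": 4, "travel": [0, 0, 0], "twist": [0, 0, 0]}, {"hand": 4, "travel": [0, 0, 0], "twist": [0, 0, 0]}, {"hand": 4, "travel": [0, 0, 0], "twist": [0, 0, 0]}, {"hand": 4, "travel": [0, 0, 0], "twist": [0, 0, 0]}]}}

```text
time: 23.23
position: [0.6381, -0.1079, 0.0484]
tool_rot: [0.958, 0.288, 0.0, 0.0]
ft_force: [-1.0, 0.9, 3.5]
grip_width: 0.0461
grip_force: 20.0
```

```bash
python3 g.py .4642 .1154 .051
```

```text
t 23.23 pos [ 0.6381 -0.1079  0.0484] psi 33.5 zax [ 0.001  0.    -1.   ] w 0.0461 gf 20.0 F [-1.   0.9  3.5]
shift cm [ -2.19 -28.22  -0.27] rows>= 7.0
```

Call:
{"op": "move_arm", "data": {"commands": [{"hand": 4, "travel": [0, 0, -1], "twist": [0, 0, 0]}, {"hand": 4, "travel": [0, 0, -2.5], "twist": [0, 0, 0]}, {"hand": 4, "travel": [0, 0, -3.5], "twist": [0, 0, 0]}, {"hand": 4, "travel": [0, 0, -3.5], "twist": [0, 0, 0]}, {"hand": 4, "travel": [0, 0, -3], "twist": [0, 0, 0]}]}}

```text
time: 23.65
position: [0.638, -0.1082, 0.1848]
tool_rot: [0.958, 0.288, 0.0, 0.0]
ft_force: [0.2, -0.7, -0.6]
grip_width: 0.0459
grip_force: 20.0
```

Call:
{"op": "move_arm", "data": {"commands": [{"hand": 4, "travel": [-0.11, -1.41, -1], "twist": [0, 0, 0]}, {"hand": 4, "travel": [-0.22, -2.82, 0], "twist": [0, 0, 0]}, {"hand": 4, "travel": [-0.22, -2.82, 0], "twist": [0, 0, 0]}, {"hand": 4, "travel": [-0.22, -2.82, 0], "twist": [0, 0, 0]}, {"hand": 4, "travel": [-0.22, -2.82, 0], "twist": [0, 0, 0]}]}}

```text
time: 24.07
position: [0.5568, -0.0059, 0.1916]
tool_rot: [0.958, 0.288, -0.001, -0.001]
ft_force: [1.4, 1.5, -1.2]
grip_width: 0.046
grip_force: 20.0
```

Call:
{"op": "move_arm", "data": {"commands": [{"hand": 4, "travel": [-0.22, -2.82, 0], "twist": [0, 0, 0]}, {"hand": 4, "travel": [-0.22, -2.82, 0], "twist": [0, 0, 0]}, {"hand": 4, "travel": [-0.22, -2.82, 0], "twist": [0, 0, 0]}, {"hand": 4, "travel": [-0.22, -2.82, 0], "twist": [0, 0, 0]}, {"hand": 4, "travel": [-0.22, -2.82, 0], "twist": [0, 0, 0]}]}}

```text
time: 24.48
position: [0.4697, 0.1053, 0.1918]
tool_rot: [0.958, 0.288, -0.001, -0.001]
ft_force: [-0.5, -0.1, -1.6]
grip_width: 0.0458
grip_force: 20.0
```

Call:
{"op": "move_arm", "data": {"commands": [{"hand": 4, "travel": [-0.11, -1.41, 0], "twist": [0, 0, 0]}, {"hand": 4, "travel": [0, 0, 0], "twist": [0, 0, -4]}, {"hand": 4, "travel": [0, 0, 0], "twist": [0, 0, -5]}, {"hand": 4, "travel": [0, 0, 0], "twist": [0, 0, -5]}, {"hand": 4, "travel": [0, 0, 0], "twist": [0, 0, -5]}]}}

```text
time: 24.9
position: [0.4633, 0.1153, 0.1922]
tool_rot: [0.896, 0.444, -0.0, -0.0]
ft_force: [-0.2, 0.4, -1.9]
grip_width: 0.046
grip_force: 20.0
```

Call:
{"op": "move_arm", "data": {"commands": [{"hand": 4, "travel": [0, 0, 0], "twist": [0, 0, -5]}, {"hand": 4, "travel": [0, 0, 0], "twist": [0, 0, -4.6]}, {"hand": 4, "travel": [0, 0, 0], "twist": [0, 0, 0]}, {"hand": 4, "travel": [0, 0, 0], "twist": [0, 0, 0]}, {"hand": 4, "travel": [0, 0, 0], "twist": [0, 0, 0]}]}}

```text
time: 25.32
position: [0.4638, 0.115, 0.1924]
tool_rot: [0.857, 0.515, -0.0, -0.0]
ft_force: [0.2, 0.3, -1.7]
grip_width: 0.0458
grip_force: 20.0
```

Run:
```python
from g import *
go(.4642,.1154,.0524)
S=cam("scene")
cv2.imwrite("pics/s9.png",cv2.resize(S["frame"][90:240,210:410,::-1],(800,600),interpolation=cv2.INTER_CUBIC))
```

```text
t 25.32 pos [0.4638 0.115  0.1924] psi 62.0 zax [-0.001 -0.    -1.   ] w 0.0458 gf 20.0 F [ 0.2  0.3 -1.7]
shift cm [ 0.06  0.03 14.  ] rows>= 4.0
```

View pics/s9.png

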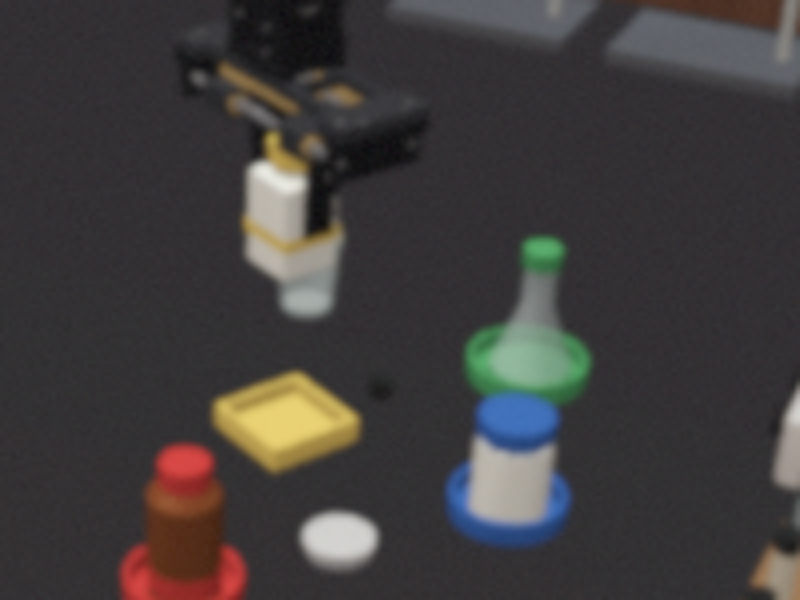

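The square bottle hangs upright (292,215) with its sides parallel to the yellow cup (285,420). Lowering.

Call:
{"op": "move_arm", "data": {"commands": [{"hand": 4, "travel": [0, 0, 2], "twist": [0, 0, 0]}, {"hand": 4, "travel": [0, 0, 3.5], "twist": [0, 0, 0]}, {"hand": 4, "travel": [0, 0, 3], "twist": [0, 0, 0]}, {"hand": 4, "travel": [0, 0, 2], "twist": [0, 0, 0]}, {"hand": 4, "travel": [0, 0, 1.2], "twist": [0, 0, 0]}]}}

```text
time: 25.78
position: [0.4628, 0.115, 0.0734]
tool_rot: [0.857, 0.515, -0.002, -0.001]
ft_force: [0.0, 0.2, -2.4]
grip_width: 0.046
grip_force: 20.0
```

Call:
{"op": "move_arm", "data": {"commands": [{"hand": 4, "travel": [0, 0, 0.8], "twist": [0, 0, 0]}, {"hand": 4, "travel": [0, 0, 0.5], "twist": [0, 0, 0]}, {"hand": 4, "travel": [0, 0, 0.3], "twist": [0, 0, 0]}, {"hand": 4, "travel": [0, 0, 0.3], "twist": [0, 0, 0]}, {"hand": 4, "travel": [0, 0, 0], "twist": [0, 0, 0]}]}}

```text
time: 26.2
position: [0.4644, 0.1151, 0.0569]
tool_rot: [0.857, 0.515, 0.0, 0.0]
ft_force: [-0.0, -0.7, -1.9]
grip_width: 0.046
grip_force: 20.0
```

Call:
{"op": "move_arm", "data": {"commands": [{"hand": 4, "travel": [0, 0, 0.1], "twist": [0, 0, 0]}, {"hand": 4, "travel": [0, 0, 0.1], "twist": [0, 0, 0]}, {"hand": 4, "travel": [0, 0, 0], "twist": [0, 0, 0]}, {"hand": 4, "travel": [0, 0, 0], "twist": [0, 0, 0]}]}}

```text
time: 26.53
position: [0.4642, 0.1151, 0.0549]
tool_rot: [0.857, 0.516, 0.0, 0.0]
ft_force: [1.0, 0.2, -1.4]
grip_width: 0.0458
grip_force: 20.0
```

```bash
python3 g.py .4642 .1154 .0524
```

```text
t 26.53 pos [0.4642 0.1151 0.0549] psi 62.1 zax [ 0.001  0.    -1.   ] w 0.0458 gf 20.0 F [ 1.   0.2 -1.4]
shift cm [ 0.03 -0.02  0.25] rows>= 1.0
```

Call:
{"op": "move_arm", "data": {"commands": [{"hand": 4, "travel": [0, 0, 0.1], "twist": [0, 0, 0]}, {"hand": 4, "travel": [0, 0, 0.1], "twist": [0, 0, 0]}, {"hand": 4, "travel": [0, 0, 0.05], "twist": [0, 0, 0]}, {"hand": 4, "travel": [0, 0, 0], "twist": [0, 0, 0]}]}}

```text
time: 26.87
position: [0.4643, 0.1151, 0.0533]
tool_rot: [0.857, 0.516, 0.0, 0.0]
ft_force: [-1.3, 0.1, 9.9]
grip_width: 0.0459
grip_force: 20.0
```

Call:
{"op": "move_arm", "data": {"commands": [{"hand": 5.5, "travel": [0, 0, 0], "twist": [0, 0, 0]}, {"hand": 6.5, "travel": [0, 0, 0], "twist": [0, 0, 0]}, {"hand": 8.7, "travel": [0, 0, 0], "twist": [0, 0, 0]}, {"hand": 8.7, "travel": [0, 0, 0], "twist": [0, 0, 0]}, {"hand": 8.7, "travel": [0, 0, 0], "twist": [0, 0, 0]}]}}

```text
time: 27.28
position: [0.464, 0.115, 0.052]
tool_rot: [0.857, 0.516, -0.0, -0.0]
ft_force: [-0.4, -0.4, -1.6]
grip_width: 0.0712
grip_force: 0.0
```

Call:
{"op": "move_arm", "data": {"commands": [{"hand": 8.7, "travel": [0, 0, -1.5], "twist": [0, 0, 0]}, {"hand": 8.7, "travel": [0, 0, -3.5], "twist": [0, 0, 0]}, {"hand": 8.7, "travel": [0, 0, -4], "twist": [0, 0, 0]}, {"hand": 8.7, "travel": [0, 0, -4], "twist": [0, 0, 0]}, {"hand": 8.7, "travel": [0, 0, -3], "twist": [0, 0, 0]}]}}

```text
time: 27.7
position: [0.4645, 0.1151, 0.2148]
tool_rot: [0.857, 0.516, 0.001, 0.001]
ft_force: [1.0, -0.4, 0.3]
grip_width: 0.0863
grip_force: 0.0
```

Call:
{"op": "move_arm", "data": {"commands": [{"hand": 8.7, "travel": [-2.5, 1.5, 0], "twist": [0, 0, 0]}, {"hand": 8.7, "travel": [-2.5, 1.5, 0], "twist": [0, 0, 0]}, {"hand": 8.7, "travel": [-2.5, 1.5, 0], "twist": [0, 0, 0]}, {"hand": 8.7, "travel": [-2.5, 1.5, 0], "twist": [0, 0, 0]}, {"hand": 8.7, "travel": [-2.5, 1.5, 0], "twist": [0, 0, 0]}]}}

```text
time: 28.12
position: [0.4714, -0.0317, 0.2122]
tool_rot: [0.857, 0.516, -0.0, -0.0]
ft_force: [0.8, -0.6, -0.4]
grip_width: 0.0868
grip_force: 0.0
```

Call:
{"op": "move_arm", "data": {"commands": [{"hand": 8.7, "travel": [-2.5, 1.5, 0], "twist": [0, 0, 0]}, {"hand": 8.7, "travel": [-2.5, 1.5, 0], "twist": [0, 0, 0]}, {"hand": 8.7, "travel": [-2.5, 1.5, 0], "twist": [0, 0, 0]}, {"hand": 8.7, "travel": [-2.5, 1.5, 0], "twist": [0, 0, 0]}, {"hand": 8.7, "travel": [-2.5, 1.5, 0], "twist": [0, 0, 0]}]}}

```text
time: 28.53
position: [0.479, -0.1774, 0.2119]
tool_rot: [0.857, 0.515, -0.0, -0.0]
ft_force: [-0.2, 0.5, 1.3]
grip_width: 0.0869
grip_force: 0.0
```

Call:
{"op": "move_arm", "data": {"commands": [{"hand": 8.7, "travel": [-2.5, 1.5, 0], "twist": [0, 0, 0]}, {"hand": 8.7, "travel": [-2.5, 1.5, 0], "twist": [0, 0, 0]}, {"hand": 8.7, "travel": [-2.5, 1.5, 0], "twist": [0, 0, 0]}, {"hand": 8.7, "travel": [0, 0, 0], "twist": [0, 0, 0]}, {"hand": 8.7, "travel": [0, 0, 0], "twist": [0, 0, 0]}]}}

```text
time: 28.95
position: [0.4838, -0.2648, 0.2117]
tool_rot: [0.858, 0.514, -0.0, -0.0]
ft_force: [0.1, 0.2, 0.6]
grip_width: 0.0869
grip_force: 0.0
```

Run:
```python
from g import *
go(.46,-.26,.2)
for n in("scene","top"): cv2.imwrite(f"pics/{n}9.png",cam(n)["frame"][:,:,::-1])
a,b=[cv2.imread(f"pics/{n}9.png") for n in("scene","top")]
cv2.imwrite("pics/f.png",np.hstack([cv2.resize(a[60:260,200:400],(400,400)),cv2.resize(b[80:280,60:360],(400,267)) if 0 else cv2.copyMakeBorder(cv2.resize(b[80:280,60:360],(400,267)),0,133,0,0,0)]))
```

```text
t 28.95 pos [ 0.4838 -0.2648  0.2117] psi 61.9 zax [-0.     0.001 -1.   ] w 0.0869 gf 0.0 F [0.1 0.2 0.6]
shift cm [-0.7  -2.33  1.17] rows>= 1.0
```

View pics/f.png

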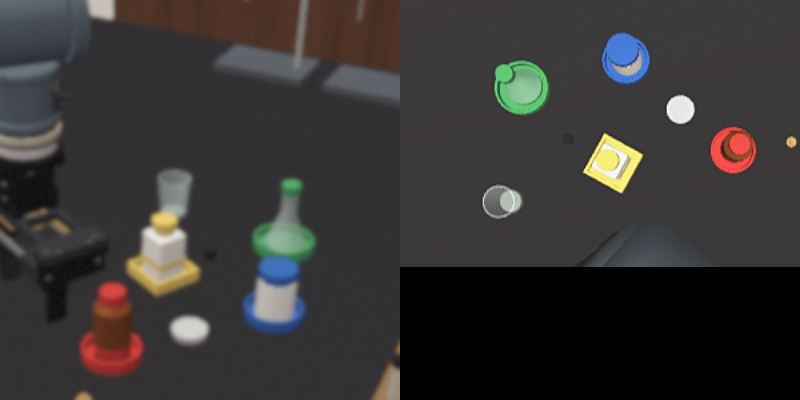

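All four stand upright, each in the cup of its colour (left view: amber (112,325), square (163,250), jar (277,290), flask (290,225)), the beaker is unmoved and the gripper is clear. Handing in.

```bash
python3 -c "
from rig import robot
print(robot.hand_in())"
```

```text
the job is handed in; nothing more can be done
None
```

I put all four containers into the cups of their own colour and handed the job in at about 29 s; the last pictures show them upright and the beaker in place, though the hand-in returned no verdict.

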